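# Clip the display shelf onto the slotted stand

### The arm

A 6-joint arm with a two-finger parallel gripper is mounted at the origin on the work surface. World frame = base frame: x ahead of the robot, y to its left, z up, the work surface at z = 0. Lengths are in m, angles in degrees, forces in N, time in s.
With the tool pointing down it reaches from about 0.375 to 0.975 m from the base axis. Payload 3.8 kg.
Tool frame: the origin (TCP) lies on the centre line of the jaws, within the pads' length; the fingertips stand 17 mm ahead of it and the grasp point (between the pads) lies 2 mm behind it; z points along the fingers, y is the line along which they close (so a half turn about z gives the same grasp; the last joint's range is limited). The gripper opens to 88 mm and grips with 3 to 60 N. Pads are 18 mm wide; open, the fingers measure 123 mm over their backs; the gripper's body (75 mm by 187 mm) begins 45 mm behind the grasp point.
Start: joints at [74.204, 15.12, 91.902, -0, 72.978, -2.114], TCP at [0.16, 0.656, 0.256] pointing down, gripper open.
Joint ranges: [-150.88, 150.88], [-54.13, 125.18], [17.81, 147.31], [-75.09, 255.09], [0, 152.58], [-146.25, 146.25]. Speed limits (degrees/s): [147.25, 147.25, 180, 180, 180, 180].

### API

Orientations are given as [roll, pitch, yaw] about the fixed x, y, z axes, in that order (R = Rz(yaw) Ry(pitch) Rx(roll)).
In Python, from workcell import robot gives the robot as it stands.
- The arm moves only by the tool play_rows, never from a script. Its argument "series" is a list of rows, each an object of numbers: "claw": the finger opening in m, from 0 to 0.0881; "dx", "dy", "dz": the shift along the tool's x, y, z in m; "ax", "ay", "az": the turn, a rotation vector about the tool's x, y, z in degrees. A call has 1 to 10 rows; each row is the pose to reach, as a shift and turn from the pose commanded when the call began, along the tool's axes at that moment; what a row does not reach only later rows make up. A row lasts 1/8 s, in which the tool goes at most 62.5 mm and 10.7 degrees, less where a joint would pass 70% of its speed; a pose out of reach is approached as far as the arm can. A call with a gripper value outside its range is refused whole. The fingers move at their own pace and stop on an object; the grip force is fixed at half the most. Time passes only in rows, so rows that repeat a pose let the fingers close. It gives the time, the measured TCP pose, the force, the opening and the grip force at its end, in the units of the state.
- robot.read_state(): the state, without advancing time (a new reading comes with each control period).
- robot.camera(name): name is "scene" or "top" or "wrist"; returns a dict with "img" (480x640x3 uint8, blue, green, red), "range_z" (480x640 float32, m along the optical axis (not along the pixel's ray), 0 where there is no reading), "fovy" (degrees; the focal length in pixels is half the picture's height over the tangent of half this angle, whatever the lens; pixels are square), "cx", "cy" (the principal point, pixels), "view" (4x4, takes a point from world to camera coordinates). Camera axes: x right, y down, z forward; pixel columns grow to the right and rows downward; lengths in m; the calibration is good to about 2 mm. A picture is of the moment at which its call begins.
- robot.job_done(): hands the job in; it is judged then, once.
The state is a dict: "t": time; "q": joint angles; "qvel": joint speeds; "effort": joint torques, N m; "eef_pos": TCP position; "ee_rot": TCP orientation; "force": force on the tool from outside, world axes, zero at the start; "ft_torque": the same for the moment, N m; "gripper_width": finger opening in m; "grasp_force": force on a finger pad.
Only numpy, scipy, OpenCV 4.12 (cv2) and the standard library are available. Lean on these libraries where they do the work, as an engineer would, in place of code of your own. Each camera call takes 0.05 s, during which the arm holds its last target. There are 200 camera calls.

### The job

Pick up the small steel shelf that has two claws on its back, hook both claws into the top pair of slots of the display stand, and press it down until the spring catch snaps over its tab and it sits fully home; then let go. Feel for the slots and be gentle, as the stand's height is only roughly known and must not be forced, keep the shelf upright, and leave the other things on the table where they are.

Things in the scene. Friction and masses are not known exactly. Their poses are not given: they have to be found in the camera images.
- shelf: The loose clip-on shelf, bare sheet steel, 0.2 to 0.42 kg, standing on its floor plate. Origin: underside level, rear face of its back plate, middle of its width; +x out of the rear (the way the claws point), +z up. Floor plate 110 deep (x -110 to 0), 100 wide, 4 thick, front lip 14 high; back plate 100 wide, 60 high, 4 thick (x -4 to 0). Keep it within 30 degrees of upright.
- rib (a point): Top middle of the shelf's upright rib, the part to grip, 31 mm before the rear face and 70 above the underside. The rib is 12 mm thick (across y), runs along x from -58 to -4 mm at this height, and is only 28 mm high in front of that; it stands on the floor plate.
- claw_left (a point): Lowest rear edge of the shelf's claw at its +y side: shelf frame (10.5, 35, 27.5) mm. Each claw is 6 mm wide (y) and 24.5 high (z 27.5 to 52): a shank (z 45 to 52) out of the back plate, then a tip 5 mm thick (x 5.5 to 10.5) hanging down to z 27.5, so it hooks behind a 4 mm sheet.
- claw_right (a point): The same point of the other claw, at -y: shelf frame (10.5, -35, 27.5) mm.
- tab (a point): Rear end of the rounded tab on the shelf's back, midway between the claws: shelf frame (9, 0, 18) mm; 18 mm wide, 6 thick. It has to go down past the stand's catch.
- stand: Display stand, fixed: dark foot 170 x 180 x 14 mm (x -40 to 130) with two bright slotted uprights, 24 wide, 4 mm sheet, hollow behind, centred at y -35 and +35. Origin: on the table, in the plane of the uprights' front faces, midway between; faces look along -x, z up. With the back plate flat on the faces the shelf's origin is at x = 0 here. Shelf against stand: never over 40 N.
- slot_left (a point): Nominal middle of the lower edge of the top slot in the +y upright: stand frame (0, 35, 195) mm. The uprights telescope in the foot and were clamped by hand: slots, catch and rest pad truly sit higher or lower than nominal by one common unknown amount, -9 to +9 mm, which no reading shows. Slots: 11 wide, 26.5 high, three per upright, 50 apart; uprights end at z 236.
- slot_right (a point): The same for the -y upright: stand frame (0, -35, 195) mm. The claws pass into the top slots with the shelf's origin 167.5 to 169.5 mm (plus the unknown offset) above the table, else they hit the sheet. Push in until the back plate touches (x = 0), then press straight down: fully home, shanks on the slots' lower edges, the origin is at 150 mm plus the offset.
- latch_place (a point): Nominal height of the catch's nose, midway between the uprights (stand frame (0, 0, 177.5) mm; the nose is 5 mm behind this). From 17 to 14 mm above home down, the tab pushes the catch back: pressing takes up to some 6 to 12 N; this falls away as the catch snaps over the tab 1 to 2 mm above home; then comes a hard stop on the slots' lower edges.
- catch (a joint): The sprung catch between the uprights: 0 m when out (its rest), up to 0.007 when pushed back (+x of the stand). The tab pushes it back some 2 to 4 mm in passing, and it snaps out to 0 once the tab is below it.
- seat (a joint): Small black rest pad that juts out 12 mm before the uprights, midway between them, 16 mm wide: 0 m when up, grows as it is pushed down, at most 0.006. Its light spring gives way to the shelf's own weight. Its top is 3 mm above the shelf's home level, so a shelf that is fully home holds it down by about 3 mm.
- tray: Loose desk tray of the same steel, 110 x 100 mm, 18 mm high, with a 36 mm high middle rib but no back plate and no claws. Origin: underside, middle of its +x edge. A bystander, it may stand on either side, in the place where the shelf might have been.
- lighthouse: White paper model lighthouse, 55 mm square foot, 130 mm high, origin at the centre of its underside. A bystander.
- cup: White plastic cup, 72 mm across, 90 mm high, origin at the centre of its underside. A bystander.
- glue: White glue bottle, 44 mm across, 110 mm high, origin at the centre of its underside. A bystander.
- crayons: Yellow crayon box lying flat, 70 x 110 x 22 mm, origin at the centre of its underside. A bystander.
Not all that is in view belongs to the job. Leave any yellow look-alike of the shelf alone.

How it is judged (in metres and radians):
On the way, in this order (a step that is already met when the one before it is completed fails the run):
1. the shelf is lifted clear of the table (height (world z) of shelf above 0.05 m), for 0.2 s.
2. the claws are in the top slots, the back plate against the uprights, not yet pressed down (x of shelf in the frame of stand between -0.004 and 0.004 m and y of shelf in the frame of stand between -0.006 and 0.006 m and z of shelf in the frame of stand between 0.157 and 0.182 m), for 0.05 s.
3. pressing down, the tab pushes the catch aside (value of joint catch above 0.0015 m and z of shelf in the frame of stand below 0.177 m), for 0.01 s.
At the end, for the whole second after the job is handed in: The shelf hangs in the top slots, back plate within 4 mm of the uprights, within 6 mm sideways, within 7 degrees of level and square, origin 138 to 162 mm up, fully down on the rest pad (pushed over 1.8 mm), the catch sprung back out (within 0.6 mm), released and at rest (x of shelf in the frame of stand between -0.004 and 0.004 m and y of shelf in the frame of stand between -0.006 and 0.006 m and z of shelf in the frame of stand between 0.138 and 0.162 m and value of joint seat above 0.0018 m and value of joint catch below 0.0006 m and angle between the x axis of shelf and the x axis of stand, either way round below 0.12 rad and angle between shelf's own z axis and vertical below 0.12 rad and linear speed of shelf below 0.02 m/s); the robot touches nothing.
It fails at once if the shelf and the stand are pressed together with more than 40 N (contact force between shelf and stand above 40 N).
It fails at once if the shelf is tipped by more than 30 degrees (angle between shelf's own z axis and vertical above 0.52 rad).
It fails at once if a bystander (tray, lighthouse, cup, glue bottle, crayons) is moved by more than 25 mm (distance of any of tray, lighthouse, cup, glue, crayons from where it was at the start of the episode above 0.025 m).
It also fails if it takes over 72 s, if anything falls off the work surface, if the arm or the gripper's body presses on something with over 40 N, if the wrist force passes 120 N, or if a joint passes its speed limit or range.

## Working session

There is one attempt and no reset: what is moved stays moved. The work goes in short steps, Python scripts to look and compute and a tool call to move; the robot and the scene stay as the last step left them, time stands still between calls to the robot, and variables do not carry over. Pictures are saved under pics/ and viewed, at most 10 in all, crops included, and the job is handed in when it is done.

Besides the shell and the picture viewer there is one more tool, called after "Emit:" by a JSON object that holds its "fn" and its "kwargs". play_rows: Moves the arm, as the interface text tells. Its arguments: {"type":"object","properties":{"series":{"type":"array"}},"required":["series"]}

```bash
mkdir -p pics; ls; python3 - <<'E'
from workcell import robot
import cv2,pickle
print(robot.read_state())
d={}
for n in("scene","top"):
    c=robot.camera(n);d[n]=c;cv2.imwrite(f"pics/{n}0.png",c["img"]);print(n,c["fovy"],c["cx"],c["cy"],c["view"])
pickle.dump(d,open("c0.pkl","wb"))
E
```

```text
pics
{'t': 0.0, 'q': array([ 7.42057509e+01,  1.51681308e+01,  9.19815592e+01, -1.48202189e-03,
        7.29768017e+01, -2.11225916e+00]), 'qvel': array([ 0.01209497, -0.0890694 ,  0.05936299, -0.10236651,  0.0716067 ,
       -0.00121278]), 'effort': array([-3.62919573e-04, -5.02110529e+01, -3.56874669e+01,  7.25496607e-02,
        2.93832889e-02, -1.29403979e-04]), 'eef_pos': array([0.15946281, 0.65519857, 0.25439717]), 'ee_rot': array([-1.79873542e+02, -3.24700321e-03,  1.66318442e+02]), 'force': array([-0.77510696, -0.35798428, -0.0375728 ]), 'ft_torque': array([-0.05229269,  0.00579335,  0.00280501]), 'grasp_force': 0.0, 'gripper_width': 0.0881204251553667}
scene 52.47243809610068 326.2602959409658 251.06616690980817 [[ 0.672337    0.7398995  -0.02262031 -0.34731864]
 [ 0.42497888 -0.41083236 -0.80660382 -0.05531241]
 [-0.60609892  0.53269644 -0.59065946  1.51251377]
 [ 0.          0.          0.          1.        ]]
top 53.7771493153948 313.9538864744893 234.51872869991305 [[ 1.95767880e-02 -9.99808355e-01 -4.79377043e-05  7.18190947e-02]
 [-9.96928429e-01 -1.95167609e-02 -7.58472335e-02  4.64029407e-01]
 [ 7.58317622e-02  1.53263567e-03 -9.97119449e-01  1.14587170e+00]
 [ 0.00000000e+00  0.00000000e+00  0.00000000e+00  1.00000000e+00]]
```

View pics/scene0.png

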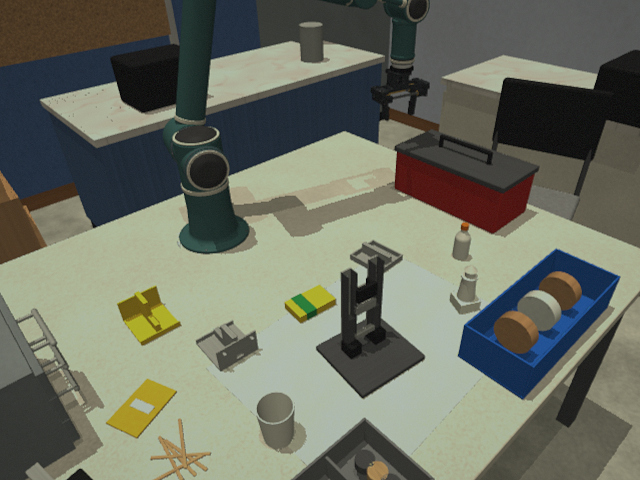

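View pics/top0.png

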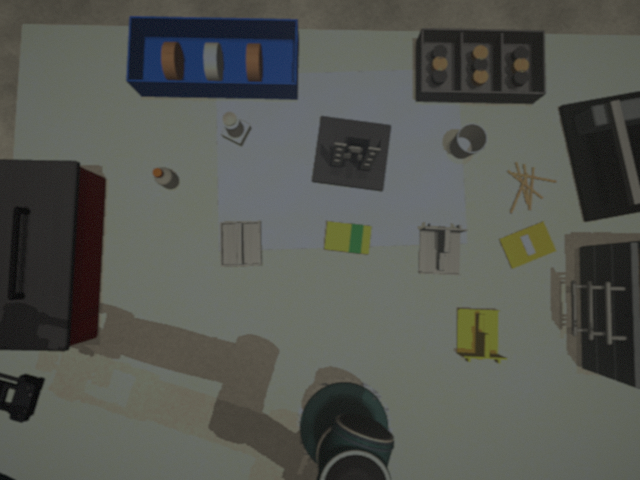

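The scene view shows the grey shelf at about (228,342), the stand at (365,330) and the tray behind it. In the top view the shelf is at (440,248) with its back plate on the upper, +x side, and the stand foot is at (352,153). Next I'll measure both.

```bash
cat > h.py <<'E'
import numpy as np,cv2
def pts(c):
    f=240/np.tan(np.radians(c["fovy"]/2)); z=c["range_z"]; v,u=np.mgrid[0:480,0:640]
    P=np.stack([(u-c["cx"])/f*z,(v-c["cy"])/f*z,z],-1)
    V=c["view"]; return (P-V[:3,3])@V[:3,:3], z>0
def proj(c,p):
    f=240/np.tan(np.radians(c["fovy"]/2)); q=c["view"][:3,:3]@np.array(p)+c["view"][:3,3]
    return q[0]/q[2]*f+c["cx"],q[1]/q[2]*f+c["cy"]
E
python3 - <<'E'
import pickle,numpy as np,cv2
from h import *
d=pickle.load(open("c0.pkl","rb"));c=d["top"]
P,ok=pts(c)
# table check
m=P[180:215,400:470];print("table z",np.median(m[...,2]))
def rect(mask,name):
    q=P[mask][:,:2].astype(np.float32);r=cv2.minAreaRect(q);print(name,len(q),np.round(r[0],4),np.round(r[1],4),round(r[2],2)); print(np.round(cv2.boxPoints(r),4).tolist())
def box(u0,u1,v0,v1):
    b=np.zeros((480,640),bool);b[v0:v1,u0:u1]=1;return b&ok
Z=P[...,2];g=c["img"].max(-1)
rect(box(300,400,105,200)&(Z>.008)&(Z<.022)&(g<90),"foot")
rect(box(300,400,105,200)&(Z>.19),"uprights top")
print(np.percentile(Z[box(300,400,105,200)],[90,95,99,100]))
rect(box(410,475,215,285)&(Z>.05),"backplate+rib")
rect(box(410,475,215,285)&(Z>.064),"rib")
rect(box(410,475,215,285)&(Z>.002),"shelf")
rect(box(410,475,215,285)&(Z>.052)&(Z<.064),"bp")
def mx(n,u0,u1,v0,v1,s,name):
    c=d[n];cv2.imwrite(name,cv2.resize(np.clip(c["img"][v0:v1,u0:u1].astype(float)*1.6,0,255).astype(np.uint8),None,fx=s,fy=s,interpolation=cv2.INTER_CUBIC))
a=np.hstack([cv2.resize(np.clip(d["top"]["img"][v:v+80,u:u+80]*1.8,0,255).astype(np.uint8),(400,400),interpolation=cv2.INTER_CUBIC) for u,v in((400,210),(310,112))])
cv2.imwrite("pics/crop1.png",a)
E
```

```text
table z -0.00012593212989154577
foot 3610 [ 0.6703 -0.0077] [0.1799 0.1709] 83.3
[[0.5748999714851379, -0.08709999918937683], [0.744700014591217, -0.10700000077486038], [0.7656000256538391, 0.07169999927282333], [0.5958999991416931, 0.09160000085830688]]
uprights top 309 [ 0.6413 -0.0042] [0.0941 0.0324] 83.33
[[0.619700014591217, -0.04910000041127205], [0.6518999934196472, -0.052799999713897705], [0.6628000140190125, 0.0406000018119812], [0.6305999755859375, 0.04439999908208847]]
[0.06911058 0.17954845 0.23052023 0.23683191]
backplate+rib 268 [ 0.4747 -0.2259] [0.078  0.0781] 49.26
[[0.4196000099182129, -0.23000000417232513], [0.4787999987602234, -0.2809999883174896], [0.529699981212616, -0.22190000116825104], [0.47049999237060547, -0.17090000212192535]]
rib 125 [ 0.4518 -0.2299] [0.0137 0.0523] 86.32
[[0.4253000020980835, -0.23499999940395355], [0.477400004863739, -0.23839999735355377], [0.478300005197525, -0.22470000386238098], [0.4260999858379364, -0.22139999270439148]]
shelf 1976 [ 0.4328 -0.238 ] [0.1734 0.1596] 0.16
[[0.3458999991416931, -0.15850000083446503], [0.34630000591278076, -0.3179999887943268], [0.5196999907493591, -0.3174999952316284], [0.5192999839782715, -0.15800000727176666]]
bp 125 [ 0.4747 -0.2265] [0.0771 0.0774] 49.26
[[0.420199990272522, -0.2304999977350235], [0.4787999987602234, -0.2809999883174896], [0.5291000008583069, -0.2224999964237213], [0.47049999237060547, -0.1720999926328659]]
```

View pics/crop1.png

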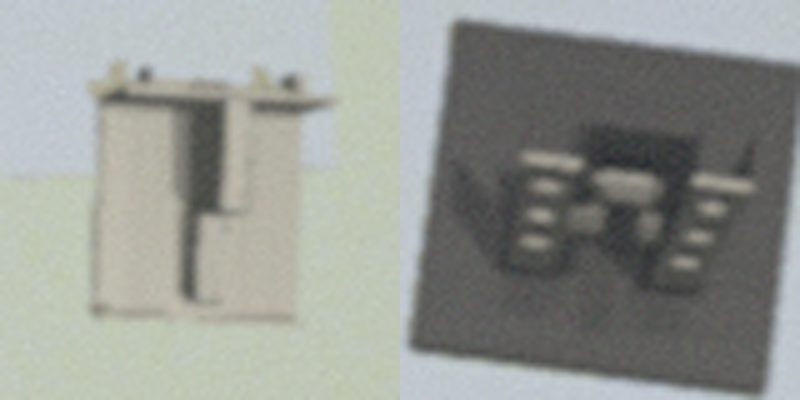

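The crop shows the shelf's back plate at the top (crop row 90), with claws at (115,70) and (262,75), so it faces world +x. The stand's fronts face the robot, with yaw about -6.7° and origin about (0.625,-0.0025). I'll write a planner helper and check obstacle heights.

```bash
cat >> h.py <<'E'
from scipy.spatial.transform import Rotation as Ro
STAND=(np.array([.6252,-.0025]),-6.67)
def rel(pos,rot,tgt,yaw):
    "tool-frame shift and turn from pose (pos, rpy deg) to world tgt with tool down at yaw"
    R=Ro.from_euler("xyz",rot,degrees=True); d=R.inv().apply(np.array(tgt)-pos)
    T=Ro.from_euler("xyz",[180,0,yaw],degrees=True)
    return np.round(d,4),np.round((R.inv()*T).as_rotvec(degrees=True),2)
E
python3 - <<'E'
import pickle
from h import *
d=pickle.load(open("c0.pkl","rb"));c=d["top"];P,ok=pts(c);Z=P[...,2]
for n,(u0,u1,v0,v1) in dict(toolbox=(40,105,160,350),left=(0,300,100,380),right=(390,500,100,370)).items():
    q=P[v0:v1,u0:u1][ok[v0:v1,u0:u1]];print(n,q.min(0),q.max(0))
b=np.zeros((480,640),np.uint8);b[215:285,405:475]=1
m=((Z>.003)&(b>0)&ok).astype(np.uint8)
m=cv2.morphologyEx(m,cv2.MORPH_OPEN,np.ones((3,3)))
n,l,s,_=cv2.connectedComponentsWithStats(m);print(s)
for lo,hi in((.002,.008),(.055,.0605),(.066,.075)):
    k=(Z>lo)&(Z<hi)&(b>0)&ok; q=P[k]
    q=q[(q[:,0]>.33)&(q[:,0]<.53)]
    print(lo,len(q),np.percentile(q[:,0],[2,10,50,90,98]),np.percentile(q[:,1],[2,10,50,90,98]))
k=(Z>.066)&(b>0)&ok;q=P[k][:,:2].astype(np.float32);print("rib line",cv2.fitLine(q,cv2.DIST_HUBER,0,.001,.001).ravel())
k=(Z>.05)&(Z<.062)&(b>0)&ok;q=P[k];q=q[abs(q[:,0]-.481)<.02][:,:2].astype(np.float32);print("bp line",cv2.fitLine(q,cv2.DIST_HUBER,0,.001,.001).ravel(),q.min(0),q.max(0))
st=np.array([.1595,.6552,.2544]),[-179.87,0,166.32]
for t in([.16,.656,.36],[.40,.40,.36],[.40,0,.3],[.44,-.23,.27]): print(t,rel(*st,t,176))
E
```

```text
toolbox [ 0.17036803  0.5889945  -0.00901135] [0.64341349 0.71628941 0.17058058]
left [ 0.09472512  0.11042823 -0.77031337] [1.06267934 1.40801386 0.33482711]
right [ 0.13735082 -0.38619584 -0.00951439] [ 0.81411681 -0.10427428  0.09427524]
[[     0      0    640    480 306520]
 [   421    223     43     47    629]
 [   450    251      8      8     33]
 [   451    264      3      3      9]
 [   456    272      3      3      9]]
0.002 1379 [0.35421083 0.37761773 0.42792065 0.49391603 0.51434222] [-0.31241016 -0.28004481 -0.2204236  -0.17796912 -0.15288001]
0.055 79 [0.43029351 0.45924381 0.47953188 0.48256781 0.48449728] [-0.27833767 -0.26870489 -0.22539976 -0.1911808  -0.1836471 ]
0.066 114 [0.42594077 0.43065399 0.45295335 0.47300357 0.47773608] [-0.23674301 -0.23431826 -0.22938643 -0.2248269  -0.2238434 ]
rib line [ 0.9990067  -0.04456074  0.45228547 -0.229712  ]
bp line [ 0.03969159  0.99921197  0.47982055 -0.2281304 ] [ 0.46172395 -0.27996516] [ 0.4930215  -0.18150447]
[0.16, 0.656, 0.36] (array([-0.0003,  0.0007, -0.1056]), array([-0.13, -0.01, -9.68]))
[0.4, 0.4, 0.36] (array([-0.294 , -0.1913, -0.1052]), array([-0.13, -0.01, -9.68]))
[0.4, 0, 0.3] (array([-0.3886, -0.5798, -0.0443]), array([-0.13, -0.01, -9.68]))
[0.44, -0.23, 0.27] (array([-0.4819, -0.7938, -0.0138]), array([-0.13, -0.01, -9.68]))
```

Emit:
{"fn": "play_rows", "kwargs": {"series": [{"dz": -0.06},{"dz": -0.1},{"dx": -0.05,"dy": -0.03,"dz": -0.1},{"dx": -0.1,"dy": -0.065,"dz": -0.1},{"dx": -0.15,"dy": -0.1,"dz": -0.1},{"dx": -0.2,"dy": -0.13,"dz": -0.1},{"dx": -0.25,"dy": -0.16,"dz": -0.1},{"dx": -0.29,"dy": -0.2,"dz": -0.1},{"dx": -0.31,"dy": -0.26,"dz": -0.1,"az": -5},{"dx": -0.32,"dy": -0.32,"dz": -0.1,"az": -11}]}}

```text
$.series[0]: bad value
```

Emit:
{"fn": "play_rows", "kwargs": {"series": [{"claw": 0.088,"dx": 0,"dy": 0,"dz": -0.06,"ax": 0,"ay": 0,"az": 0},{"claw": 0.088,"dx": 0,"dy": 0,"dz": -0.1,"ax": 0,"ay": 0,"az": 0},{"claw": 0.088,"dx": -0.05,"dy": -0.03,"dz": -0.1,"ax": 0,"ay": 0,"az": 0},{"claw": 0.088,"dx": -0.1,"dy": -0.065,"dz": -0.1,"ax": 0,"ay": 0,"az": 0},{"claw": 0.088,"dx": -0.15,"dy": -0.1,"dz": -0.1,"ax": 0,"ay": 0,"az": 0},{"claw": 0.088,"dx": -0.2,"dy": -0.13,"dz": -0.1,"ax": 0,"ay": 0,"az": 0},{"claw": 0.088,"dx": -0.25,"dy": -0.16,"dz": -0.1,"ax": 0,"ay": 0,"az": 0},{"claw": 0.088,"dx": -0.29,"dy": -0.2,"dz": -0.1,"ax": 0,"ay": 0,"az": 0},{"claw": 0.088,"dx": -0.31,"dy": -0.26,"dz": -0.1,"ax": 0,"ay": 0,"az": -5},{"claw": 0.088,"dx": -0.32,"dy": -0.32,"dz": -0.1,"ax": 0,"ay": 0,"az": -11}]}}

```text
t: 1.35
eef_pos: [0.3952, 0.2671, 0.3549]
ee_rot: [-179.9, -0.0, 177.5]
force: [0.3, -0.7, -0.1]
gripper_width: 0.0881
grasp_force: 0.0
```

Emit:
{"fn": "play_rows", "kwargs": {"series": [{"claw": 0.088,"dx": -0.01,"dy": -0.055,"dz": 0,"ax": 0,"ay": 0,"az": 0},{"claw": 0.088,"dx": -0.02,"dy": -0.11,"dz": 0,"ax": 0,"ay": 0,"az": 0},{"claw": 0.088,"dx": -0.03,"dy": -0.165,"dz": 0,"ax": 0,"ay": 0,"az": 0},{"claw": 0.088,"dx": -0.04,"dy": -0.22,"dz": 0,"ax": 0,"ay": 0,"az": 0},{"claw": 0.088,"dx": -0.05,"dy": -0.275,"dz": 0,"ax": 0,"ay": 0,"az": 0},{"claw": 0.088,"dx": -0.06,"dy": -0.33,"dz": 0.02,"ax": 0,"ay": 0,"az": 0},{"claw": 0.088,"dx": -0.065,"dy": -0.385,"dz": 0.05,"ax": 0,"ay": 0,"az": 0},{"claw": 0.088,"dx": -0.07,"dy": -0.44,"dz": 0.08,"ax": 0,"ay": 0,"az": 0},{"claw": 0.088,"dx": -0.072,"dy": -0.494,"dz": 0.11,"ax": 0,"ay": 0,"az": 0},{"claw": 0.088,"dx": -0.072,"dy": -0.494,"dz": 0.135,"ax": 0,"ay": 0,"az": 0}]}}

```text
t: 2.6
eef_pos: [0.4427, -0.2308, 0.2189]
ee_rot: [-180.0, -0.1, 177.0]
force: [-0.7, -0.3, 0.6]
gripper_width: 0.0877
grasp_force: 0.0
```

```bash
python3 - <<'E'
from workcell import robot
import pickle
from h import *
s=robot.read_state();print(s["eef_pos"],s["ee_rot"],s["q"])
c=robot.camera("wrist");pickle.dump(c,open("w1.pkl","wb"));cv2.imwrite("pics/w1.png",c["img"])
P,ok=pts(c);Z=P[...,2];print(c["fovy"],proj(c,[.483,-.231,0.06]))
R=np.linalg.norm(P[...,:2]-np.array([.445,-.23]),axis=-1)<.11
def line(k,n):
    q=P[k&R&ok];l=cv2.fitLine(q[:,:2].astype(np.float32),cv2.DIST_HUBER,0,.001,.001).ravel();print(n,len(q),l,np.degrees(np.arctan2(l[1],l[0])),np.percentile(q,[2,98],axis=0).round(4).tolist())
line((Z>.066)&(Z<.075),"rib");line((Z>.056)&(Z<.063),"bp")
E
```

```text
[ 0.44273455 -0.23078596  0.21894888] [-1.79988393e+02 -8.03270781e-02  1.77043495e+02] [-3.03598633e+01 -2.48620135e+00  1.15329455e+02 -5.12732557e-02
  6.72227262e+01 -1.17383488e+02]
69.94402272810943 (np.float64(323.15551660158985), np.float64(271.60971429296444))
rib 877 [ 0.99953806 -0.03039187  0.45014194 -0.23200789] -1.7415937 [[0.4248, -0.2379, 0.0689], [0.4765, -0.2261, 0.072]]
bp 612 [ 0.02277125  0.9997407   0.47996822 -0.21492988] 88.69518 [[0.4246, -0.2812, 0.0563], [0.4832, -0.1851, 0.0619]]
```

View pics/w1.png

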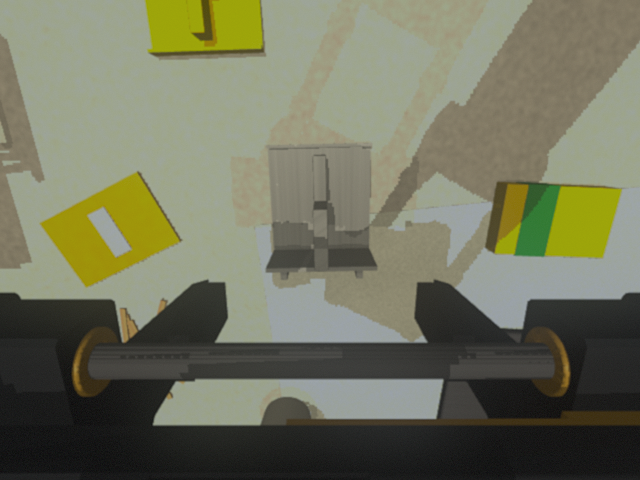

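The wrist view shows the shelf with its back plate at (320,265), its rib at (320,210) and both claws below at (285,275) and (358,275). Descending to the rib.

Emit:
{"fn": "play_rows", "kwargs": {"series": [{"claw": 0.06,"dx": -0.009,"dy": 0,"dz": 0.04,"ax": 0,"ay": 0,"az": -1},{"claw": 0.06,"dx": -0.009,"dy": 0,"dz": 0.08,"ax": 0,"ay": 0,"az": -1},{"claw": 0.06,"dx": -0.009,"dy": 0,"dz": 0.12,"ax": 0,"ay": 0,"az": -1},{"claw": 0.06,"dx": -0.009,"dy": 0,"dz": 0.145,"ax": 0,"ay": 0,"az": -1},{"claw": 0.06,"dx": -0.009,"dy": 0,"dz": 0.165,"ax": 0,"ay": 0,"az": -1},{"claw": 0.06,"dx": -0.009,"dy": 0,"dz": 0.165,"ax": 0,"ay": 0,"az": -1},{"claw": 0.06,"dx": -0.009,"dy": 0,"dz": 0.165,"ax": 0,"ay": 0,"az": -1}]}}

```text
t: 3.52
eef_pos: [0.4533, -0.2281, 0.0566]
ee_rot: [-180.0, 0.1, 178.3]
force: [0.3, 0.1, 1.1]
gripper_width: 0.0599
grasp_force: 0.0
```

```bash
python3 - <<'E'
from workcell import robot
from h import *
s=robot.read_state();print(s["eef_pos"],s["ee_rot"],s["force"])
c=robot.camera("wrist");cv2.imwrite("pics/w2.png",c["img"])
E
```

```text
[ 0.45333441 -0.22807229  0.05664032] [-1.79970350e+02  5.48388117e-02  1.78347497e+02] [0.34125885 0.12562123 1.05181409]
```

View pics/w2.png

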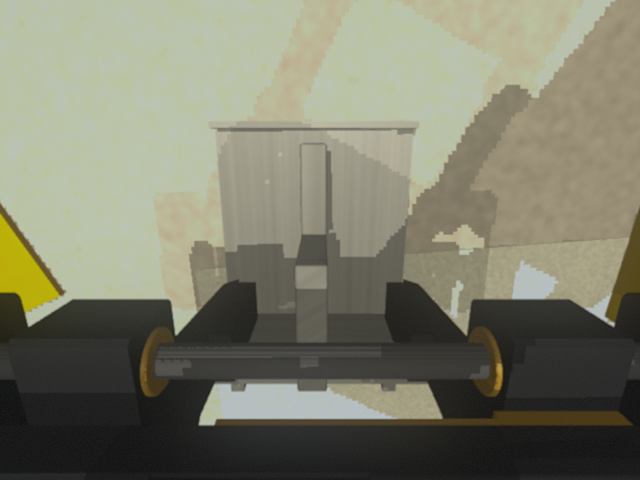

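The wrist view shows the rib at u≈312 and the jaw centre at u≈321, so it is about 4 mm to -y. I'll shift, close on the rib, and lift.

Emit:
{"fn": "play_rows", "kwargs": {"series": [{"claw": 0.06,"dx": 0,"dy": -0.004,"dz": 0.001,"ax": 0,"ay": 0,"az": 0},{"claw": 0.03,"dx": 0,"dy": -0.004,"dz": 0.001,"ax": 0,"ay": 0,"az": 0},{"claw": 0.015,"dx": 0,"dy": -0.004,"dz": 0.001,"ax": 0,"ay": 0,"az": 0},{"claw": 0,"dx": 0,"dy": -0.004,"dz": 0.001,"ax": 0,"ay": 0,"az": 0},{"claw": 0,"dx": 0,"dy": -0.004,"dz": 0.001,"ax": 0,"ay": 0,"az": 0},{"claw": 0,"dx": 0,"dy": -0.004,"dz": 0.001,"ax": 0,"ay": 0,"az": 0},{"claw": 0,"dx": 0,"dy": -0.004,"dz": -0.01,"ax": 0,"ay": 0,"az": 0},{"claw": 0,"dx": 0,"dy": -0.004,"dz": -0.04,"ax": 0,"ay": 0,"az": 0},{"claw": 0,"dx": 0,"dy": -0.004,"dz": -0.08,"ax": 0,"ay": 0,"az": 0},{"claw": 0,"dx": 0,"dy": -0.004,"dz": -0.12,"ax": 0,"ay": 0,"az": 0}]}}

```text
t: 4.82
eef_pos: [0.4518, -0.2316, 0.1766]
ee_rot: [180.0, -0.1, 178.3]
force: [0.8, -0.4, -3.8]
gripper_width: 0.0119
grasp_force: 30.0
```

Emit:
{"fn": "play_rows", "kwargs": {"series": [{"claw": 0,"dx": 0,"dy": 0,"dz": -0.04,"ax": 0,"ay": 0,"az": 0},{"claw": 0,"dx": -0.02,"dy": 0.04,"dz": -0.047,"ax": 0,"ay": 0,"az": 1},{"claw": 0,"dx": -0.04,"dy": 0.08,"dz": -0.047,"ax": 0,"ay": 0,"az": 2},{"claw": 0,"dx": -0.06,"dy": 0.12,"dz": -0.047,"ax": 0,"ay": 0,"az": 3},{"claw": 0,"dx": -0.08,"dy": 0.16,"dz": -0.047,"ax": 0,"ay": 0,"az": 4},{"claw": 0,"dx": -0.095,"dy": 0.2,"dz": -0.047,"ax": 0,"ay": 0,"az": 5},{"claw": 0,"dx": -0.102,"dy": 0.225,"dz": -0.047,"ax": 0,"ay": 0,"az": 5},{"claw": 0,"dx": -0.102,"dy": 0.239,"dz": -0.047,"ax": 0,"ay": 0,"az": 5},{"claw": 0,"dx": -0.102,"dy": 0.239,"dz": -0.047,"ax": 0,"ay": 0,"az": 5},{"claw": 0,"dx": -0.102,"dy": 0.239,"dz": -0.047,"ax": 0,"ay": 0,"az": 5}]}}

```text
t: 6.08
eef_pos: [0.5611, 0.0031, 0.2226]
ee_rot: [-180.0, -0.0, 173.3]
force: [0.7, -0.9, -3.3]
gripper_width: 0.0117
grasp_force: 30.0
```

```bash
python3 - <<'E'
from workcell import robot
import pickle
from h import *
s=robot.read_state();print(s["eef_pos"],s["ee_rot"],s["force"])
d={n:robot.camera(n) for n in("scene","top","wrist")};pickle.dump(d,open("c1.pkl","wb"))
d0=pickle.load(open("c0.pkl","rb"))
o,y=STAND;r=np.radians(y);A=np.array([[np.cos(r),-np.sin(r)],[np.sin(r),np.cos(r)]])
for n,c in(("top0",d0["top"]),("scene0",d0["scene"]),("scene1",d["scene"]),("top1",d["top"]),("wrist",d["wrist"])):
    P,ok=pts(c);Q=P.copy();Q[...,:2]=(P[...,:2]-o)@A
    k=ok&(abs(abs(Q[...,1])-35/1e3)<.012)&(abs(Q[...,0]-.012)<.018)&(Q[...,2]>.222)&(Q[...,2]<.26)
    print(n,"uptop",k.sum(),np.percentile(Q[...,2][k],[5,25,50,75,95]).round(4) if k.sum() else "")
    k=ok&(abs(abs(Q[...,1])-35/1e3)<.012)&(abs(Q[...,0])<.01)&(Q[...,2]>.03)&(Q[...,2]<.23)
    if k.sum(): print(" front x",np.percentile(Q[...,0][k],[10,50,90]).round(4))
w=cv2.convertScaleAbs(d["wrist"]["img"],alpha=1.3);cv2.imwrite("pics/w3.png",w)
x0,y0=[int(t) for t in proj(d["scene"],[.62,0,.2])]
cr=d["scene"]["img"][y0-70:y0+80,x0-100:x0+100];cv2.imwrite("pics/s3.png",cv2.resize(cv2.convertScaleAbs(cr,alpha=1.5),None,fx=4,fy=4,interpolation=cv2.INTER_CUBIC));print(x0,y0)
E
```

```text
[0.5610618  0.00305908 0.22262266] [-1.79962871e+02 -2.48765704e-02  1.73294445e+02] [ 0.71962501 -0.94735249 -3.33652584]
top0 uptop 123 [0.2242 0.2302 0.2327 0.234  0.2353]
 front x [0.0002 0.0009 0.0025]
scene0 uptop 174 [0.2231 0.2263 0.23   0.2326 0.2341]
 front x [0.0041 0.006  0.0091]
scene1 uptop 170 [0.2231 0.2267 0.2295 0.2324 0.2343]
 front x [0.0037 0.006  0.0093]
top1 uptop 0 
wrist uptop 0 
 front x [0.0012 0.0042 0.0087]
357 273
```

View pics/s3.png

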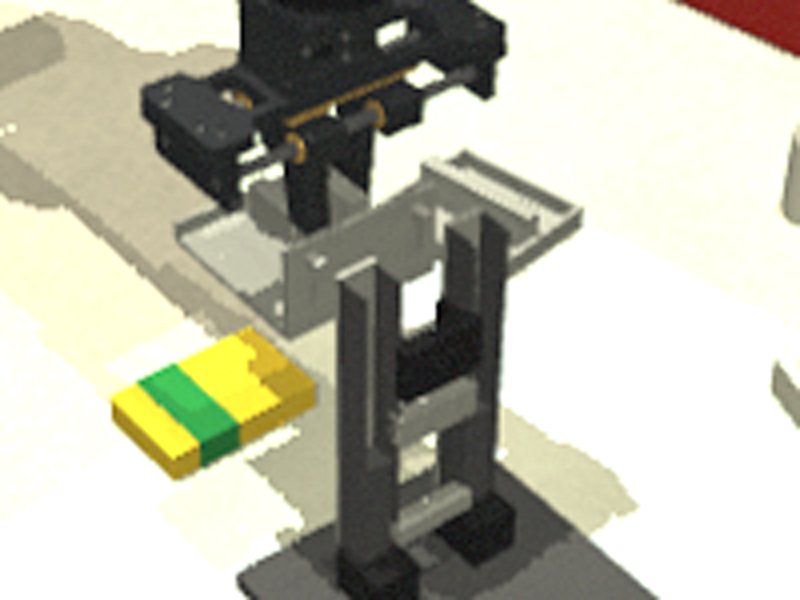

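View pics/w3.png

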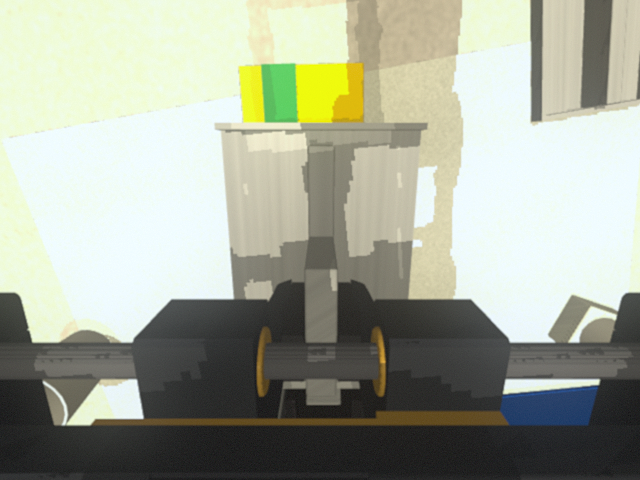

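The scene crop, seen from behind the stand, shows the hollow uprights at (365,270) and (475,220). The shelf's back plate is beyond them with its claws at (315,260) and (435,215). The wrist view shows the rib held straight between the jaws at (322,320). Next I'll measure shelf against stand laterally in the same camera.

```bash
python3 - <<'E'
import pickle
from h import *
d=pickle.load(open("c1.pkl","rb"));d0=pickle.load(open("c0.pkl","rb"))
o,y=STAND;r=np.radians(y);A=np.array([[np.cos(r),-np.sin(r)],[np.sin(r),np.cos(r)]])
def S(c):
    P,ok=pts(c);Q=P.copy();Q[...,:2]=(P[...,:2]-o)@A;Q[~ok]=9;return Q
Q=S(d["scene"]);X,Y,Z=Q[...,0],Q[...,1],Q[...,2]
tcp=(np.array([.5611,.0031])-o)@A;print("tcp in stand",tcp)
# shelf back plate rear face
k=(X>-.05)&(X<-.015)&(abs(Y)<.06)&(Z>.18)&(Z<.222)
q=Q[k];print("bp",len(q),np.percentile(q[:,0],[5,25,50,75,95]).round(4))
xm=np.median(q[:,0]);k&=abs(X-xm)<.006
l=cv2.fitLine(Q[k][:,:2].astype(np.float32),cv2.DIST_HUBER,0,.001,.001).ravel();print("bp line",l,"deg",np.degrees(np.arctan2(-l[0]*np.sign(l[1]),abs(l[1]))))
for z in np.arange(.175,.235,.004):
    m=k&(abs(Z-z)<.002); mm=(abs(X-xm)<.012)&(abs(Z-z)<.002)&(abs(Y)<.06)
    if m.sum()>3: print(z.round(3),m.sum(),Y[m].min().round(4),Y[m].max().round(4),"|",Y[mm].min().round(4),Y[mm].max().round(4))
print("top of bp z", [ (y0.round(3),Z[k0].max().round(4)) for y0 in np.arange(-.045,.05,.015) for k0 in [(abs(X-xm)<.008)&(abs(Y-y0)<.006)&(Z<.26)] if k0.any()])
print("uprights, by z: clusters of y")
for z in np.arange(.10,.235,.015):
    m=(X>-.006)&(X<.04)&(abs(Z-z)<.004)&(abs(Y)<.06);yy=np.sort(Y[m])
    cl=np.split(yy,np.where(np.diff(yy)>.004)[0]+1);print(z.round(3),[(len(a),a[0].round(4),a[-1].round(4)) for a in cl if len(a)>2])
E
```

```text
tcp in stand [-0.06431659 -0.00188316]
bp 518 [-0.0362 -0.0348 -0.034  -0.0328 -0.024 ]
bp line [ 0.0014493   0.9999989  -0.03414015 -0.00598761] deg -0.083038926
0.179 13 -0.0524 0.0465 | -0.0524 0.0465
0.183 32 -0.0498 0.0466 | -0.0498 0.0466
0.187 24 -0.0538 0.0457 | -0.0538 0.0457
0.191 28 -0.0525 0.0461 | -0.0525 0.0461
0.195 37 -0.0517 0.0458 | -0.0517 0.0458
0.199 31 -0.0538 0.045 | -0.0538 0.045
0.203 47 -0.0521 0.0476 | -0.0521 0.0476
0.207 51 -0.0525 0.0456 | -0.0525 0.0456
0.211 47 -0.0526 0.0465 | -0.0526 0.0465
0.215 50 -0.0531 0.0417 | -0.0531 0.0417
0.219 66 -0.0522 0.0484 | -0.0522 0.0484
0.223 16 -0.0466 0.0416 | -0.0513 0.0472
top of bp z [(np.float64(-0.045), np.float64(0.228)), (np.float64(-0.03), np.float64(0.2297)), (np.float64(-0.015), np.float64(0.2276)), (np.float64(0.0), np.float64(0.2377)), (np.float64(0.015), np.float64(0.2278)), (np.float64(0.03), np.float64(0.2286)), (np.float64(0.045), np.float64(0.2279))]
uprights, by z: clusters of y
0.1 [(47, np.float64(-0.0499), np.float64(-0.025)), (36, np.float64(0.0215), np.float64(0.0454))]
0.115 [(63, np.float6
[... 593 characters left out ...]
p.float64(0.0464))]
0.175 [(18, np.float64(-0.0487), np.float64(-0.0466)), (83, np.float64(-0.0284), np.float64(0.0242)), (21, np.float64(0.0428), np.float64(0.0465))]
0.19 [(21, np.float64(-0.0493), np.float64(-0.0457)), (170, np.float64(-0.0295), np.float64(0.0243)), (26, np.float64(0.042), np.float64(0.047))]
0.205 [(25, np.float64(-0.0494), np.float64(-0.0462)), (29, np.float64(-0.0288), np.float64(-0.0237)), (26, np.float64(0.0206), np.float64(0.0236)), (26, np.float64(0.042), np.float64(0.0456))]
0.22 [(28, np.float64(-0.049), np.float64(-0.0463)), (32, np.float64(-0.0363), np.float64(-0.0245)), (23, np.float64(0.0209), np.float64(0.0243)), (31, np.float64(0.0355), np.float64(0.0466))]
```

Emit:
{"fn": "play_rows", "kwargs": {"series": [{"claw": 0,"dx": -0.006,"dy": 0.0012,"dz": -0.0015,"ax": 0,"ay": 0,"az": 0},{"claw": 0,"dx": -0.012,"dy": 0.0012,"dz": -0.0015,"ax": 0,"ay": 0,"az": 0},{"claw": 0,"dx": -0.017,"dy": 0.0012,"dz": -0.0015,"ax": 0,"ay": 0,"az": 0},{"claw": 0,"dx": -0.019,"dy": 0.0012,"dz": -0.0015,"ax": 0,"ay": 0,"az": 0},{"claw": 0,"dx": -0.021,"dy": 0.0012,"dz": -0.0015,"ax": 0,"ay": 0,"az": 0},{"claw": 0,"dx": -0.022,"dy": 0.0012,"dz": -0.0015,"ax": 0,"ay": 0,"az": 0},{"claw": 0,"dx": -0.023,"dy": 0.0012,"dz": -0.0015,"ax": 0,"ay": 0,"az": 0},{"claw": 0,"dx": -0.024,"dy": 0.0012,"dz": -0.0015,"ax": 0,"ay": 0,"az": 0},{"claw": 0,"dx": -0.024,"dy": 0.0012,"dz": -0.0015,"ax": 0,"ay": 0,"az": 0}]}}

```text
t: 7.35
eef_pos: [0.5856, 0.0023, 0.2242]
ee_rot: [180.0, 0.0, 173.3]
force: [0.2, 0.8, -3.4]
gripper_width: 0.0119
grasp_force: 30.0
```

Emit:
{"fn": "play_rows", "kwargs": {"series": [{"claw": 0,"dx": -0.0007,"dy": 0,"dz": 0,"ax": 0,"ay": 0,"az": 0},{"claw": 0,"dx": -0.0014,"dy": 0,"dz": 0,"ax": 0,"ay": 0,"az": 0},{"claw": 0,"dx": -0.002,"dy": 0,"dz": 0,"ax": 0,"ay": 0,"az": 0},{"claw": 0,"dx": -0.002,"dy": 0,"dz": 0,"ax": 0,"ay": 0,"az": 0}]}}

```text
t: 7.85
eef_pos: [0.5867, 0.0021, 0.2241]
ee_rot: [-180.0, -0.1, 173.3]
force: [-4.9, 1.2, -1.6]
gripper_width: 0.0119
grasp_force: 30.0
```

Emit:
{"fn": "play_rows", "kwargs": {"series": [{"claw": 0,"dx": 0,"dy": 0,"dz": -0.0006,"ax": 0,"ay": 0,"az": 0},{"claw": 0,"dx": 0,"dy": 0,"dz": -0.0012,"ax": 0,"ay": 0,"az": 0},{"claw": 0,"dx": 0,"dy": 0,"dz": -0.0018,"ax": 0,"ay": 0,"az": 0},{"claw": 0,"dx": 0,"dy": 0,"dz": -0.0018,"ax": 0,"ay": 0,"az": 0}]}}

```text
t: 8.35
eef_pos: [0.5865, 0.0021, 0.2249]
ee_rot: [-180.0, -0.2, 173.3]
force: [-6.3, 0.6, -6.5]
gripper_width: 0.012
grasp_force: 30.0
```

```bash
python3 - <<'E'
import pickle
from h import *
# upright height check: highest pixels of each upright in the two fixed views, ray onto front plane of the stand
d0=pickle.load(open("c0.pkl","rb"));o,y=STAND;r=np.radians(y);A=np.array([[np.cos(r),-np.sin(r)],[np.sin(r),np.cos(r)]])
for n in("top","scene"):
    c=d0[n];P,ok=pts(c);Q=P.copy();Q[...,:2]=(P[...,:2]-o)@A
    f=240/np.tan(np.radians(c["fovy"]/2));V=c["view"];C=-V[:3,:3].T@V[:3,3]
    for s in(-1,1):
        k=ok&(abs(Q[...,1]-s*.035)<.010)&(abs(Q[...,0]-.012)<.03)&(Q[...,2]>.2)&(Q[...,2]<.26)
        print(n,s,k.sum(),np.sort(Q[...,2][k])[-12:].round(4))
k=None
# bright horizontal ledges of the front sheet in the top view (slot lower edges), columns of each upright
c=d0["top"];g=c["img"].max(-1).astype(float)
P,ok=pts(c);Q=P.copy();Q[...,:2]=(P[...,:2]-o)@A
for yy in(-.035,.035):
    pr=[proj(c,[*(o+A@np.array([0,yy])),z]) for z in(.236,.195,.145,.095,.05)]
    print(yy,np.round(pr,1).tolist())
    u=int(round(pr[0][0]));v0=int(pr[0][1]);
    print([ (v,int(g[v,u-1:u+2].mean()),Q[v,u,2].round(3)) for v in range(v0-4,v0+26)])
E
```

```text
top -1 61 [0.2335 0.2338 0.2339 0.2339 0.2342 0.2343 0.2345 0.2346 0.2353 0.2354
 0.2363 0.2364]
top 1 52 [0.2331 0.2332 0.2332 0.2337 0.2342 0.2347 0.2347 0.2348 0.2351 0.2351
 0.2354 0.2368]
scene -1 124 [0.2337 0.2337 0.2338 0.2339 0.234  0.234  0.2341 0.2341 0.2342 0.2342
 0.2343 0.2345]
scene 1 114 [0.233  0.2332 0.2332 0.2333 0.2333 0.2335 0.2335 0.2337 0.234  0.2341
 0.2345 0.2351]
-0.035 [[373.9, 149.3], [371.4, 154.3], [368.7, 159.8], [366.2, 164.8], [364.2, 169.0]]
[(145, 52, np.float64(0.009)), (146, 54, np.float64(0.013)), (147, 71, np.float64(0.011)), (148, 87, np.float64(0.235)), (149, 80, np.float64(0.236)), (150, 57, np.float64(0.228)), (151, 43, np.float64(0.221)), (152, 54, np.float64(0.145)), (153, 68, np.float64(0.193)), (154, 63, np.float64(0.195)), (155, 52, np.float64(0.187)), (156, 43, np.float64(0.18)), (157, 42, np.float64(0.174)), (158, 45, np.float64(0.164)), (159, 47, np.float64(0.157)), (160, 48, np.float64(0.148)), (161, 48, np.float64(0.015)), (162, 49, np.float64(0.016)), (163, 50, np.float64(0.012)), (164, 48, np.float64(0.013)), (165, 50, np.float64
[... 563 characters left out ...]
oat64(0.225)), (147, 48, np.float64(0.013)), (148, 68, np.float64(0.014)), (149, 79, np.float64(0.193)), (150, 65, np.float64(0.19)), (151, 49, np.float64(0.185)), (152, 44, np.float64(0.175)), (153, 48, np.float64(0.114)), (154, 61, np.float64(0.148)), (155, 66, np.float64(0.148)), (156, 56, np.float64(0.14)), (157, 45, np.float64(0.139)), (158, 42, np.float64(0.121)), (159, 48, np.float64(0.114)), (160, 54, np.float64(0.103)), (161, 51, np.float64(0.093)), (162, 44, np.float64(0.09)), (163, 44, np.float64(0.074)), (164, 42, np.float64(0.064)), (165, 39, np.float64(0.053)), (166, 39, np.float64(0.02)), (167, 42, np.float64(0.012)), (168, 48, np.float64(0.012)), (169, 48, np.float64(0.012))]
```

Emit:
{"fn": "play_rows", "kwargs": {"series": [{"claw": 0,"dx": 0,"dy": 0,"dz": 0.001,"ax": 0,"ay": 0,"az": 0},{"claw": 0,"dx": 0,"dy": 0,"dz": 0.0018,"ax": 0,"ay": 0,"az": 0},{"claw": 0,"dx": 0,"dy": 0,"dz": 0.0026,"ax": 0,"ay": 0,"az": 0},{"claw": 0,"dx": 0,"dy": 0,"dz": 0.0032,"ax": 0,"ay": 0,"az": 0},{"claw": 0,"dx": 0,"dy": 0,"dz": 0.0032,"ax": 0,"ay": 0,"az": 0}]}}

```text
t: 8.98
eef_pos: [0.5868, 0.0021, 0.224]
ee_rot: [-180.0, -0.1, 173.3]
force: [-10.5, 0.9, 1.7]
gripper_width: 0.0114
grasp_force: 30.0
```

Emit:
{"fn": "play_rows", "kwargs": {"series": [{"claw": 0,"dx": 0.002,"dy": 0,"dz": 0.0005,"ax": 0,"ay": 0,"az": 0},{"claw": 0,"dx": 0.003,"dy": 0,"dz": 0.0005,"ax": 0,"ay": 0,"az": 0},{"claw": 0,"dx": 0.002,"dy": 0,"dz": 0.0005,"ax": 0,"ay": 0,"az": 0},{"claw": 0,"dx": 0.001,"dy": 0,"dz": 0.0005,"ax": 0,"ay": 0,"az": 0},{"claw": 0,"dx": 0,"dy": 0,"dz": 0.0005,"ax": 0,"ay": 0,"az": 0},{"claw": 0,"dx": -0.0005,"dy": 0,"dz": 0.0005,"ax": 0,"ay": 0,"az": 0},{"claw": 0,"dx": -0.0005,"dy": 0,"dz": 0.0005,"ax": 0,"ay": 0,"az": 0}]}}

```text
t: 9.85
eef_pos: [0.5882, 0.002, 0.2222]
ee_rot: [-180.0, 0.0, 173.3]
force: [-0.6, 0.4, -3.5]
gripper_width: 0.0113
grasp_force: 30.0
```

Past the sheet with no force, so the claws are entering. Moving on to back-plate contact.

Emit:
{"fn": "play_rows", "kwargs": {"series": [{"claw": 0,"dx": -0.001,"dy": 0,"dz": 0,"ax": 0,"ay": 0,"az": 0},{"claw": 0,"dx": -0.002,"dy": 0,"dz": 0,"ax": 0,"ay": 0,"az": 0},{"claw": 0,"dx": -0.003,"dy": 0,"dz": 0,"ax": 0,"ay": 0,"az": 0},{"claw": 0,"dx": -0.003,"dy": 0,"dz": 0,"ax": 0,"ay": 0,"az": 0}]}}

```text
t: 10.35
eef_pos: [0.5911, 0.0016, 0.2224]
ee_rot: [180.0, 0.0, 173.3]
force: [0.0, 0.7, -3.4]
gripper_width: 0.0117
grasp_force: 30.0
```

Emit:
{"fn": "play_rows", "kwargs": {"series": [{"claw": 0,"dx": -0.0015,"dy": 0,"dz": 0,"ax": 0,"ay": 0,"az": 0},{"claw": 0,"dx": -0.003,"dy": 0,"dz": 0,"ax": 0,"ay": 0,"az": 0},{"claw": 0,"dx": -0.0045,"dy": 0,"dz": 0,"ax": 0,"ay": 0,"az": 0},{"claw": 0,"dx": -0.0055,"dy": 0,"dz": 0,"ax": 0,"ay": 0,"az": 0},{"claw": 0,"dx": -0.0062,"dy": 0,"dz": 0,"ax": 0,"ay": 0,"az": 0},{"claw": 0,"dx": -0.0062,"dy": 0,"dz": 0,"ax": 0,"ay": 0,"az": 0}]}}

```text
t: 11.1
eef_pos: [0.5968, 0.0009, 0.2222]
ee_rot: [-180.0, -0.0, 173.3]
force: [-1.1, 0.5, -2.8]
gripper_width: 0.0116
grasp_force: 30.0
```

Emit:
{"fn": "play_rows", "kwargs": {"series": [{"claw": 0,"dx": -0.0005,"dy": 0,"dz": 0,"ax": 0,"ay": 0,"az": 0},{"claw": 0,"dx": -0.001,"dy": 0,"dz": 0,"ax": 0,"ay": 0,"az": 0},{"claw": 0,"dx": -0.001,"dy": 0,"dz": 0,"ax": 0,"ay": 0,"az": 0}]}}

```text
t: 11.48
eef_pos: [0.5969, 0.0009, 0.2222]
ee_rot: [-180.0, -0.2, 173.3]
force: [-5.7, 0.6, -0.6]
gripper_width: 0.0119
grasp_force: 30.0
```

Emit:
{"fn": "play_rows", "kwargs": {"series": [{"claw": 0,"dx": 0.0004,"dy": 0,"dz": 0.001,"ax": 0,"ay": 0,"az": 0},{"claw": 0,"dx": 0.0004,"dy": 0,"dz": 0.002,"ax": 0,"ay": 0,"az": 0},{"claw": 0,"dx": 0.0004,"dy": 0,"dz": 0.003,"ax": 0,"ay": 0,"az": 0},{"claw": 0,"dx": 0.0004,"dy": 0,"dz": 0.004,"ax": 0,"ay": 0,"az": 0},{"claw": 0,"dx": 0.0004,"dy": 0,"dz": 0.005,"ax": 0,"ay": 0,"az": 0},{"claw": 0,"dx": 0.0004,"dy": 0,"dz": 0.005,"ax": 0,"ay": 0,"az": 0}]}}

```text
t: 12.22
eef_pos: [0.5969, 0.001, 0.2194]
ee_rot: [180.0, -0.1, 173.3]
force: [-9.2, 1.1, 7.9]
gripper_width: 0.0116
grasp_force: 30.0
```

Emit:
{"fn": "play_rows", "kwargs": {"series": [{"claw": 0,"dx": 0,"dy": 0,"dz": 0.001,"ax": 0,"ay": 0,"az": 0},{"claw": 0,"dx": 0,"dy": 0,"dz": 0.002,"ax": 0,"ay": 0,"az": 0},{"claw": 0,"dx": 0,"dy": 0,"dz": 0.003,"ax": 0,"ay": 0,"az": 0},{"claw": 0,"dx": 0,"dy": 0,"dz": 0.003,"ax": 0,"ay": 0,"az": 0}]}}

```text
t: 12.72
eef_pos: [0.5969, 0.0011, 0.2171]
ee_rot: [180.0, -0.1, 173.3]
force: [-11.2, 1.9, 11.5]
gripper_width: 0.0117
grasp_force: 30.0
```

Emit:
{"fn": "play_rows", "kwargs": {"series": [{"claw": 0,"dx": 0.0008,"dy": 0,"dz": 0,"ax": 0,"ay": 0,"az": 0},{"claw": 0,"dx": 0.001,"dy": 0,"dz": 0.001,"ax": 0,"ay": 0,"az": 0},{"claw": 0,"dx": 0.001,"dy": 0,"dz": 0.002,"ax": 0,"ay": 0,"az": 0},{"claw": 0,"dx": 0.001,"dy": 0,"dz": 0.002,"ax": 0,"ay": 0,"az": 0}]}}

```text
t: 13.22
eef_pos: [0.5966, 0.0012, 0.2153]
ee_rot: [180.0, 0.0, 173.3]
force: [-9.9, 1.4, 10.6]
gripper_width: 0.0118
grasp_force: 30.0
```

Emit:
{"fn": "play_rows", "kwargs": {"series": [{"claw": 0,"dx": 0.0005,"dy": 0,"dz": 0.001,"ax": 0,"ay": 0,"az": 0},{"claw": 0,"dx": 0.0005,"dy": 0,"dz": 0.002,"ax": 0,"ay": 0,"az": 0},{"claw": 0,"dx": 0.0005,"dy": 0,"dz": 0.003,"ax": 0,"ay": 0,"az": 0},{"claw": 0,"dx": 0.0005,"dy": 0,"dz": 0.004,"ax": 0,"ay": 0,"az": 0},{"claw": 0,"dx": 0.0005,"dy": 0,"dz": 0.004,"ax": 0,"ay": 0,"az": 0}]}}

```text
t: 13.85
eef_pos: [0.5955, 0.0012, 0.2085]
ee_rot: [180.0, -0.1, 173.3]
force: [-5.1, 1.2, 0.4]
gripper_width: 0.0114
grasp_force: 30.0
```

Emit:
{"fn": "play_rows", "kwargs": {"series": [{"claw": 0,"dx": 0,"dy": 0,"dz": 0.001,"ax": 0,"ay": 0,"az": 0},{"claw": 0,"dx": 0,"dy": 0,"dz": 0.002,"ax": 0,"ay": 0,"az": 0},{"claw": 0,"dx": 0,"dy": 0,"dz": 0.002,"ax": 0,"ay": 0,"az": 0}]}}

```text
t: 14.22
eef_pos: [0.5955, 0.0011, 0.2052]
ee_rot: [-180.0, -0.1, 173.3]
force: [-2.4, 0.4, -4.8]
gripper_width: 0.0118
grasp_force: 30.0
```

Emit:
{"fn": "play_rows", "kwargs": {"series": [{"claw": 0,"dx": 0,"dy": 0,"dz": 0.0007,"ax": 0,"ay": 0,"az": 0},{"claw": 0,"dx": 0,"dy": 0,"dz": 0.0014,"ax": 0,"ay": 0,"az": 0},{"claw": 0,"dx": 0,"dy": 0,"dz": 0.0014,"ax": 0,"ay": 0,"az": 0}]}}

```text
t: 14.6
eef_pos: [0.5967, 0.0009, 0.2048]
ee_rot: [180.0, 0.0, 173.3]
force: [-0.5, 0.3, -7.4]
gripper_width: 0.0115
grasp_force: 30.0
```

Emit:
{"fn": "play_rows", "kwargs": {"series": [{"claw": 0,"dx": 0,"dy": 0,"dz": 0.0007,"ax": 0,"ay": 0,"az": 0},{"claw": 0,"dx": 0,"dy": 0,"dz": 0.0014,"ax": 0,"ay": 0,"az": 0},{"claw": 0,"dx": 0,"dy": 0,"dz": 0.0014,"ax": 0,"ay": 0,"az": 0}]}}

```text
t: 14.98
eef_pos: [0.5968, 0.0009, 0.2042]
ee_rot: [-180.0, 0.1, 173.3]
force: [-1.2, -0.5, -3.3]
gripper_width: 0.0114
grasp_force: 30.0
```

Emit:
{"fn": "play_rows", "kwargs": {"series": [{"claw": 0,"dx": 0,"dy": 0,"dz": 0.0007,"ax": 0,"ay": 0,"az": 0},{"claw": 0,"dx": 0,"dy": 0,"dz": 0.0014,"ax": 0,"ay": 0,"az": 0},{"claw": 0,"dx": 0,"dy": 0,"dz": 0.0014,"ax": 0,"ay": 0,"az": 0}]}}

```text
t: 15.35
eef_pos: [0.5967, 0.001, 0.2029]
ee_rot: [-180.0, 0.1, 173.3]
force: [-1.6, -0.4, 0.3]
gripper_width: 0.0117
grasp_force: 30.0
```

Emit:
{"fn": "play_rows", "kwargs": {"series": [{"claw": 0,"dx": 0,"dy": 0,"dz": 0.0007,"ax": 0,"ay": 0,"az": 0},{"claw": 0,"dx": 0,"dy": 0,"dz": 0.0014,"ax": 0,"ay": 0,"az": 0},{"claw": 0,"dx": 0,"dy": 0,"dz": 0.0014,"ax": 0,"ay": 0,"az": 0}]}}

```text
t: 15.72
eef_pos: [0.5967, 0.001, 0.2028]
ee_rot: [-180.0, 0.1, 173.3]
force: [-4.4, -1.1, 7.3]
gripper_width: 0.012
grasp_force: 30.0
```

```bash
python3 - <<'E'
from workcell import robot
import pickle
from h import *
s=robot.read_state();print(s["eef_pos"],s["ee_rot"],s["force"],s["ft_torque"])
c=robot.camera("scene");pickle.dump(c,open("s4.pkl","wb"))
cr=c["img"][203:353,257:457];cv2.imwrite("pics/s4.png",cv2.resize(cv2.convertScaleAbs(cr,alpha=1.6),None,fx=4,fy=4,interpolation=cv2.INTER_CUBIC))
E
```

```text
[0.59673419 0.00097057 0.20275606] [-1.79999958e+02  9.45512290e-02  1.73322977e+02] [-4.36267152 -1.06275641  7.30672893] [ 0.01814889  0.63282753 -0.01446364]
```

View pics/s4.png

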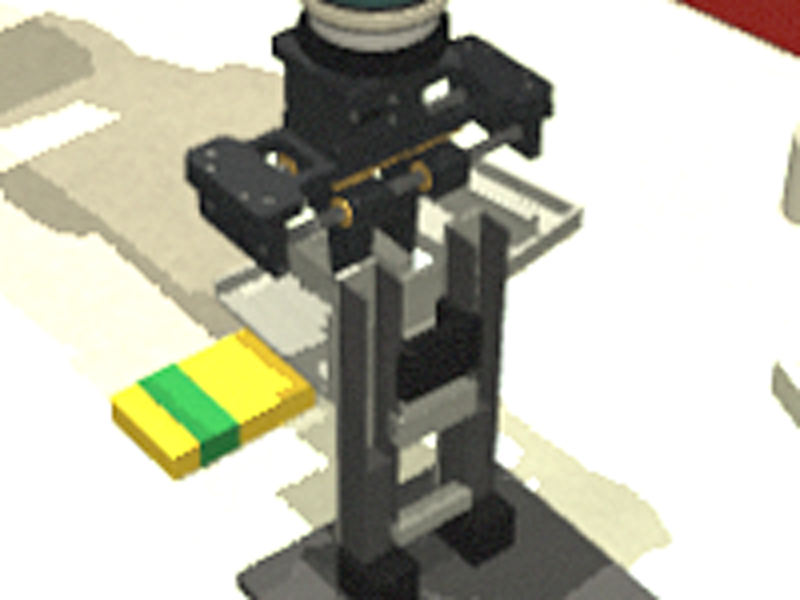

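The scene crop shows the shelf flush on the uprights at (370,290) and stopped hard at TCP z 0.2028, which puts the origin at about 147 mm, consistent with an offset of about -2.8. Now I'll unload, release and retreat.

Emit:
{"fn": "play_rows", "kwargs": {"series": [{"claw": 0,"dx": 0.0005,"dy": 0,"dz": -0.001,"ax": 0,"ay": 0,"az": 0},{"claw": 0.03,"dx": 0.0005,"dy": 0,"dz": -0.001,"ax": 0,"ay": 0,"az": 0},{"claw": 0.05,"dx": 0.0005,"dy": 0,"dz": -0.001,"ax": 0,"ay": 0,"az": 0},{"claw": 0.05,"dx": 0.0005,"dy": 0,"dz": -0.001,"ax": 0,"ay": 0,"az": 0},{"claw": 0.05,"dx": 0.0005,"dy": 0,"dz": -0.02,"ax": 0,"ay": 0,"az": 0},{"claw": 0.05,"dx": 0.0005,"dy": 0,"dz": -0.05,"ax": 0,"ay": 0,"az": 0},{"claw": 0.05,"dx": 0.0005,"dy": 0,"dz": -0.09,"ax": 0,"ay": 0,"az": 0},{"claw": 0.05,"dx": 0.05,"dy": 0,"dz": -0.12,"ax": 0,"ay": 0,"az": 0},{"claw": 0.05,"dx": 0.1,"dy": 0,"dz": -0.13,"ax": 0,"ay": 0,"az": 0},{"claw": 0.05,"dx": 0.1,"dy": 0,"dz": -0.13,"ax": 0,"ay": 0,"az": 0}]}}

```text
t: 17.02
eef_pos: [0.4955, 0.013, 0.334]
ee_rot: [180.0, 0.3, 173.3]
force: [0.2, -0.5, 0.6]
gripper_width: 0.0502
grasp_force: 0.0
```

```bash
python3 - <<'E'
from workcell import robot
import pickle
from h import *
s=robot.read_state();print(s["eef_pos"],s["force"])
o,y=STAND;r=np.radians(y);A=np.array([[np.cos(r),-np.sin(r)],[np.sin(r),np.cos(r)]])
for n in("scene","wrist"):
    c=robot.camera(n)
    P,ok=pts(c);Q=P.copy();Q[...,:2]=(P[...,:2]-o)@A
    for nm,x0,x1,y1 in(("bp top",-.006,.002,.05),("rib top",-.058,-.008,.006),("floor front",-.1,-.065,.05),("floor rear",-.05,-.015,.05)):
        k=ok&(Q[...,0]>x0)&(Q[...,0]<x1)&(abs(Q[...,1])<y1)&(Q[...,2]>.1)&(Q[...,2]<.25)
        if k.sum()>5: print(n,nm,k.sum(),np.percentile(Q[...,2][k],[10,50,90,98]).round(4))
    if n=="scene": cv2.imwrite("pics/s5.png",cv2.resize(cv2.convertScaleAbs(c["img"][203:353,257:457],alpha=1.6),None,fx=4,fy=4,interpolation=cv2.INTER_CUBIC))
E
```

```text
[0.49546967 0.0130129  0.33400883] [ 0.24092434 -0.45822673  0.55986591]
scene bp top 205 [0.1734 0.1947 0.2099 0.2309]
scene rib top 134 [0.1914 0.2138 0.2173 0.2184]
scene floor front 319 [0.1466 0.149  0.1712 0.1733]
scene floor rear 232 [0.1482 0.1912 0.2165 0.2177]
wrist bp top 1376 [0.1527 0.2196 0.2328 0.235 ]
wrist rib top 345 [0.181  0.2165 0.218  0.2187]
wrist floor front 3626 [0.1487 0.1498 0.173  0.1744]
wrist floor rear 2807 [0.1506 0.1516 0.1528 0.217 ]
```

View pics/s5.png

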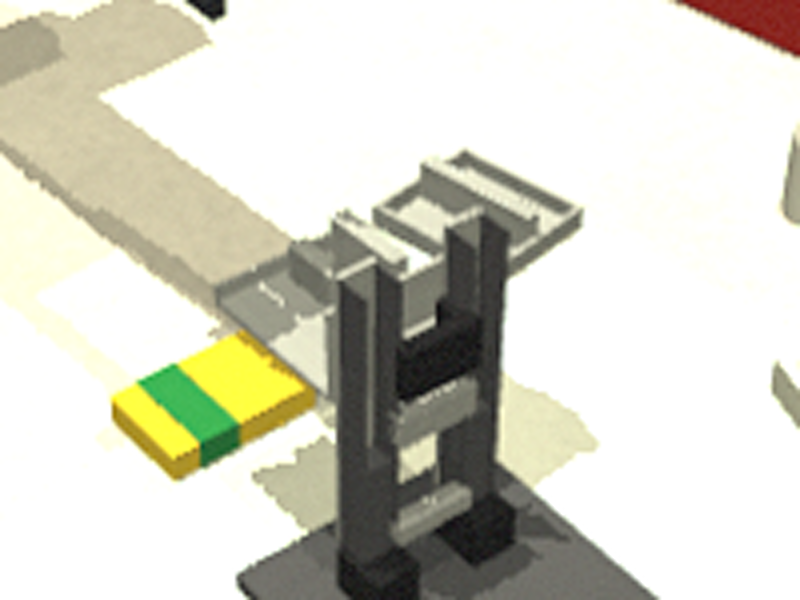

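The scene crop shows the shelf hanging nearly level on the uprights (rib at (370,240)) with the gripper clear. Its floor rear is at 151.6 mm, so the origin is at about 147.6 mm, at home level. Handing in.

```bash
python3 -c "
from workcell import robot
print(robot.job_done())"
```

```text
the job is handed in; nothing more can be done
None
```

The shelf is hooked in the top slots and pressed to the hard stop. The press force rose then fell away as a snapping catch would, the gripper let go, and the job was handed in at about 17 s (no verdict was returned).

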